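# Close the egg box on the kitchen counter

## Robot

A 6-joint arm with a two-finger parallel gripper is mounted at the origin on the work surface. World frame = base frame: x ahead of the robot, y to its left, z up, the work surface at z = 0. Lengths are in mm, angles in rad, forces in N, time in s.
With the tool pointing down it reaches from about 300 to 775 mm from the base axis. Payload 14.6 kg.
Tool frame: the origin (TCP) lies at the very end of the fingers, on their centre line; the grasp point (between the pads) lies 19 mm behind it (grip_point_offset is the distance from the TCP to the grasp point, in mm); z points along the fingers, y is the line along which they close (so a half turn about z gives the same grasp; the last joint's range is limited). The gripper opens to 94 mm and grips with 3 to 60 N. Pads are 16 mm wide; open, the fingers measure 119 mm over their backs; the gripper's body (75 mm by 177 mm) begins 78 mm behind the grasp point.
Start: joints at [1.252, 0.3, 1.521, -0, 1.321, -0.067], TCP at [137.029, 532.646, 205.446] pointing down, gripper open.
Joint ranges: [-3.03, 3.03], [-0.79, 2.21], [0.23, 2.52], [-1.04, 4.18], [0, 3.07], [-2.55, 2.55]. Speed limits (rad/s): [2.22, 2.22, 2.57, 3.14, 3.14, 3.14].

## Interface

Orientations are given as [roll, pitch, yaw] about the fixed x, y, z axes, in that order (R = Rz(yaw) Ry(pitch) Rx(roll)).
In Python, from cell import read_state, camera, camera_info, sign_off, grip_point_offset gives the robot as it stands.
- The arm moves only by the shell command python3 -m handwheel 'ROWS' [FORCE]. ROWS is text: rows parted by semicolons, each of 5 numbers parted by spaces: the shift along the world's x, y, z in units of 40 mm (1.0 is 40 mm), then the turn about the world's z in units of 5 degrees (1.0 is 5 degrees), then the closure, from 0 (fully open) to 1 (shut). In form: dx dy dz yaw gripper; .... A call has 1 to 12 rows; each row shifts and turns the commanded pose from where the row before left it; what a row does not reach is not made up. A row lasts 1/12 s, in which the tool goes at most 41.7 mm and 7.16 degrees, less where a joint would pass 70% of its speed; a pose out of reach is approached as far as the arm can. A call is refused whole if a number of a shift passes 1 or a number of a turn 1, either way. A call with a gripper value outside its range is refused whole. The fingers move at their own pace and stop on an object; FORCE is the grip in N (left out, the last holds). Time passes only in rows, so rows that do not move let the fingers close. It gives the time, the measured TCP pose, the force, the opening and the grip force at its end, in the units of the state.
- read_state(): the state, without advancing time (a new reading comes with each control period).
- camera(name): name is "scene" or "side" or "wrist"; returns (picture, depth): 420x560x3 uint8, red, green, blue; 420x560 float32, mm along the optical axis (not along the pixel's ray), 0 where there is no reading.
- camera_info(name): a dict with "intrinsics" (3x3 intrinsics, pixels), "k1" (the pictures are not rectified: a ray, as slopes to the right and down, at radius r is drawn at 1 + k1 r^2 times it, then the intrinsics apply), "world_from_camera" (4x4, takes a point from camera to world coordinates). Camera axes: x right, y down, z forward; pixel columns grow to the right and rows downward; lengths in mm; the calibration is good to about 2 mm. A picture is of the moment at which its call begins: read the wrist's pose just before it. camera_info takes no time and is no camera call; for the wrist camera it gives the pose at the moment of the call.
- sign_off(): hands the job in; it is judged then, once.
The state is a dict: "clock": time; "joints": joint angles; "qd": joint speeds; "effort": joint torques, N m; "eef_pos": TCP position; "eef_rot": TCP orientation; "wrist_force": force on the tool from outside, world axes, zero at the start; "moment": the same for the moment, N m; "finger_gap": finger opening in mm; "finger_force": force on a finger pad.
Only numpy, scipy, OpenCV 4.12 (cv2) and the standard library are available. Lean on these libraries where they do the work, as an engineer would, in place of code of your own. Each camera call takes 0.05 s, during which the arm holds its last target. There are 200 camera calls.

## Task

Two lidded steel boxes stand open on the kitchen counter. Shut the egg box: push its leaning lid from behind until it is past upright, then let it swing fully shut by its own weight, without pressing or carrying it down. Leave the spoon box standing open.

Things in the scene. Friction and masses are not known exactly. Their poses are not given: they have to be found in the camera images.
- egg_box: The wider of two plain stainless boxes, holding eight eggs; fixed. 150 mm deep (its x), 210 wide (its y), 100 high. Origin: centre of its underside, on the counter; x points from its open front to its hinge side, away from the robot within about 20 degrees; z up. The hinge axis runs along y at x = +75, z = 100 mm.
- egg_lid (a joint): Egg box lid's angle, rad: 0 shut, 1.57 upright, 1.92 fully open, leaning back on its stop (the start). Flat steel plate, 150 mm from hinge to free edge, 210 wide, 4 thick, about 0.35 kg; a 14 mm lip is folded inward at the free edge. Free hinge, slightly damped: pushed from behind to below about 1.5 rad it falls shut in about a second; let go above that, it falls back open.
- spoon_box: The narrower box, holding white spoons; fixed, same depth, height, lid and hinge as the egg box but only 130 mm wide (its y). Origin and axes likewise. It stands to the left or right of the egg box, at least 60 mm clear of it.
- spoon_lid (a joint): Angle of the spoon box's lid, rad, as for egg_lid; it starts fully open at 1.92 and must be left open.
There are look-alikes about, which are no part of the job. What is shaped like the spoon_box but blue or turquoise is not meant.

How it is judged:
By the outcome, as a careful person would: the job done as asked, in the order asked, and still so for the second after the job is handed in, with the robot touching nothing.
It also fails if it takes over 29 s, if anything falls off the work surface, if the arm or the gripper's body presses on something with over 40 N, if the wrist force passes 120 N, or if a joint passes its speed limit or range.

## Working session

There is one attempt and no reset: what is moved stays moved. The work goes in short steps, Python scripts to look and compute and a shell command to move; the robot and the scene stay as the last step left them, time stands still between calls to the robot, and variables do not carry over. Pictures are saved under pics/ and viewed, at most 10 in all, crops included, and the job is handed in when it is done.

```bash
mkdir -p pics; cat > h.py <<'E'
import numpy as np, cv2
from cell import *
def pts(name):
    im,d=camera(name); I=camera_info(name); K=np.array(I["intrinsics"]);k=I["k1"]
    v,u=np.mgrid[:420,:560]
    xy=cv2.undistortPoints(np.stack([u,v],-1).reshape(-1,1,2).astype(float),K,np.array([k,0,0,0.])).reshape(420,560,2)
    P=np.dstack([xy*d[...,None],d]); T=np.array(I["world_from_camera"])
    W=P@T[:3,:3].T+T[:3,3]; W[d==0]=np.nan
    return im,W
E
python3 - <<'E'
from h import *
for n in ("scene","side"):
    im,W=pts(n); np.savez(n,im=im,W=W); cv2.imwrite(f"pics/{n}.png",im[...,::-1]); print(np.round(camera_info(n)["world_from_camera"],2))
print(read_state())
E
```

```text
[[-4.50000e-01  5.80000e-01 -6.80000e-01  1.16566e+03]
 [ 8.90000e-01  3.00000e-01 -3.40000e-01  4.13980e+02]
 [ 1.00000e-02 -7.60000e-01 -6.50000e-01  7.21830e+02]
 [ 0.00000e+00  0.00000e+00  0.00000e+00  1.00000e+00]]
[[ 8.3000e-01 -2.5000e-01  4.9000e-01  3.1180e+01]
 [-5.5000e-01 -4.2000e-01  7.2000e-01 -5.5884e+02]
 [ 2.0000e-02 -8.7000e-01 -4.9000e-01  5.0818e+02]
 [ 0.0000e+00  0.0000e+00  0.0000e+00  1.0000e+00]]
{'clock': 0.1, 'joints': array([ 1.25240978e+00,  3.00391665e-01,  1.52150254e+00, -1.19944956e-05,
        1.32072449e+00, -6.66153070e-02]), 'qd': array([-0.00096695, -0.00154777, -0.00291809,  0.00091282,  0.00013014,
       -0.00100939]), 'effort': array([ 1.90088402e-03, -5.32633674e+01, -3.53284121e+01,  7.09588523e-02,
        2.35830678e-02, -1.10042076e-04]), 'eef_pos': array([136.95597024, 532.43204042, 204.96313583]), 'eef_rot': array([-3.14056812e+00, -5.67064257e-05,  2.88982436e+00]), 'wrist_force': array([ 0.0511107 ,  1.04928873, -0.14754274]), 'moment': array([-0.00084935,  0.03037846, -0.02200516]), 'finger_force': 0.0, 'finger_gap': 93.6241788891167}
```

View pics/scene.png

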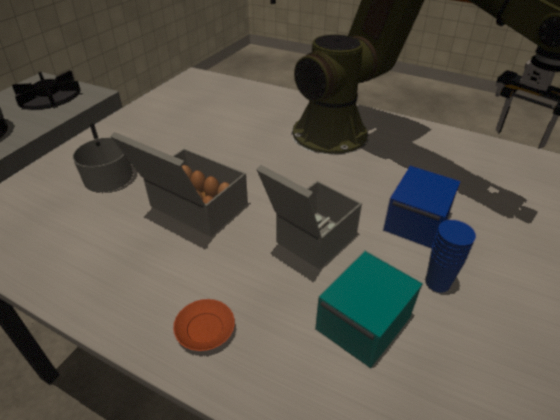

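View pics/side.png

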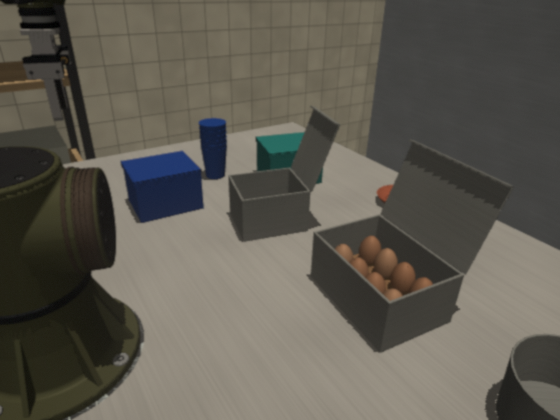

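The scene picture shows the open egg box at about (195,190), its lid edge running (115,135) to (200,195), with the spoon box at (320,225). In the side picture the egg box is at (385,275), its lid top edge running (408,147) to (510,203).

```bash
python3 - <<'E'
from h import *
for n,r in (("side",(140,340,310,515)),("scene",(125,240,110,250)),("scene",(160,270,258,365))):
    f=np.load(n+".npz"); W=f["W"][r[0]:r[1],r[2]:r[3]].reshape(-1,3); im=f["im"][r[0]:r[1],r[2]:r[3]].reshape(-1,3).astype(int)
    ok=np.isfinite(W[:,2])&(np.ptp(im,axis=1)<45)
    W=W[ok]
    rim=W[(W[:,2]>94)&(W[:,2]<103)]; lid=W[(W[:,2]>115)&(W[:,2]<300)]
    print(n,r,len(rim),len(lid), "zmax",np.percentile(lid[:,2],[50,99,100]))
    c=np.median(lid,0); L=lid[np.linalg.norm(lid-c,axis=1)<160]
    _,_,V=np.linalg.svd(L-L.mean(0),full_matrices=False); print(" lid normal",V[2],"c",L.mean(0))
    for nm,A in(("lid",L),("rim",rim)):
        rr=cv2.minAreaRect(A[:,:2].astype(np.float32)); print(nm,np.round(cv2.boxPoints(rr)).tolist(),rr[1])
f=np.load("side.npz")["W"]; g=np.load("scene.npz")["W"]
for v,u in((150,409),(205,506),(238,317),(294,384),(262,462)): print("side",u,v,np.round(f[v,u]))
for v,u in((138,120),(190,195),(185,244),(155,190)): print("scene",u,v,np.round(g[v,u]))
E
```

```text
side (140, 340, 310, 515) 1741 9479 zmax [180.86322069 246.32676003 247.73771334]
 lid normal [ 0.9380929  -0.09697867 -0.33253098] c [ 605.10688309 -191.33212705  181.8422586 ]
lid [[569.0, -281.0], [624.0, -287.0], [645.0, -75.0], [590.0, -70.0]] (212.3533477783203, 54.925052642822266)
rim [[414.0, -266.0], [569.0, -282.0], [605.0, 73.0], [450.0, 88.0]] (356.267578125, 155.94979858398438)
scene (125, 240, 110, 250) 480 2238 zmax [200.78209155 247.37878041 248.83015984]
 lid normal [ 0.94828585 -0.10134566 -0.30080393] c [ 614.52613618 -170.09455158  195.17938009]
lid [[575.0, -282.0], [624.0, -287.0], [644.0, -74.0], [595.0, -70.0]] (213.06640625, 48.80210494995117)
rim [[414.0, -263.0], [572.0, -281.0], [596.0, -69.0], [437.0, -52.0]] (212.671875, 159.21958923339844)
scene (160, 270, 258, 365) 429 1938 zmax [200.33058321 246.60445223 248.33283911]
 lid normal [ 0.92301224 -0.23706169 -0.30306792] c [584.51379333 135.67906717 195.16540618]
lid [[540.0, 74.0], [587.0, 62.0], [618.0, 191.0], [571.0, 202.0]] (132.0227813720703, 49.05445098876953)
rim [[384.0, 115.0], [538.0, 75.0], [571.0, 203.0], [417.0, 242.0]] (131.9081573486328, 158.41177368164062)
side 409 150 [634. -78. 225.]
side 506 205 [2124.  418. -549.]
side 317 238 [436. -71.  95.]
side 384 294 [ 453. -224.   71.]
side 462 262 [ 573. -267.  113.]
scene 120 138 [ 621. -255.  245.]
scene 195 190 [612. -74. 160.]
scene 244 185 [447. -56.  67.]
scene 190 155 [ 421. -240.   87.]
```

```bash
python3 -m handwheel '0 0 0.9 0 1; 0 0 0.9 0 1; 0 0 0.9 0 1; 0.6 -0.77 0 0.2 1; 0.6 -0.77 0 0.2 1; 0.6 -0.77 0 0.2 1; 0.6 -0.77 0 0.2 1; 0.6 -0.77 0 0.2 1; 0.6 -0.77 0 0.2 1; 0.6 -0.77 0 0.2 1; 0.6 -0.77 0 0.2 1; 0.6 -0.77 0 0.1 1' 10
```

```text
clock: 1.1
eef_pos: [353.6, 253.7, 313.4]
eef_rot: [-3.142, -0.0, 3.039]
wrist_force: [0.7, 0.8, -0.6]
finger_gap: 17.6
finger_force: 0.0
```

```bash
python3 -m handwheel '0.6 -0.77 0 0 1; 0.6 -0.77 0 0 1; 0.6 -0.77 0 0 1; 0.6 -0.77 0 0 1; 0.6 -0.77 0 0 1; 0.6 -0.77 0 0 1; 0.6 -0.77 0 0 1; 0.6 -0.77 0 0 1; 0.6 -0.77 0 0 1; 0.6 -0.77 0 0 1; 0.6 -0.77 0 0 1; 0 0 0 0 1'
```

```text
clock: 2.1
eef_pos: [618.9, -88.3, 310.4]
eef_rot: [-3.141, -0.004, 3.034]
wrist_force: [-0.0, 0.3, -0.5]
finger_gap: 0.2
finger_force: 0.0
```

```bash
python3 -m handwheel '0.5 -0.63 0 0 1; 0.5 -0.63 0 0 1; 0.5 -0.63 0 0 1; 0.5 -0.63 0 0 1; 0 0 0 0 1; 0 0 0 0 1'
```

```text
clock: 2.6
eef_pos: [697.3, -185.1, 310.9]
eef_rot: [3.141, -0.003, 3.037]
wrist_force: [0.3, 0.0, -0.2]
finger_gap: 0.4
finger_force: 0.0
```

Descend to z≈200 behind the lid and look.

```bash
python3 -m handwheel '0 0 -0.7 0 1; 0 0 -0.7 0 1; 0 0 -0.7 0 1; 0 0 -0.7 0 1; 0 0 0 0 1; 0 0 0 0 1'; python3 - <<'E'
from h import *
cv2.imwrite("pics/s2.png",camera("scene")[0][...,::-1])
E
```

```text
clock: 3.1
eef_pos: [696.4, -183.1, 201.9]
eef_rot: [3.141, -0.001, 3.039]
wrist_force: [-0.3, 0.2, 0.8]
finger_gap: 0.2
finger_force: 0.0
```

View pics/s2.png

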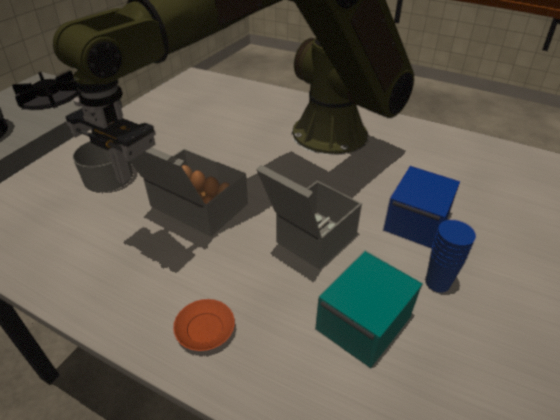

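The picture shows the closed fingers behind the egg lid at about (130,155), clear of it. Next I push gently towards the robot.

```bash
python3 -m handwheel '-0.3 0.03 0 0 1; -0.3 0.03 0 0 1; -0.3 0.03 0 0 1; -0.3 0.03 0 0 1; -0.3 0.03 0 0 1; -0.2 0.02 0 0 1; -0.2 0.02 0 0 1; 0 0 0 0 1'; python3 - <<'E'
from h import *
im,W=pts("side"); cv2.imwrite("pics/s3.png",im[...,::-1])
E
```

```text
clock: 3.82
eef_pos: [621.0, -176.5, 204.9]
eef_rot: [-3.141, 0.004, 3.038]
wrist_force: [0.8, -0.1, 1.1]
finger_gap: 0.2
finger_force: 0.3
```

View pics/s3.png

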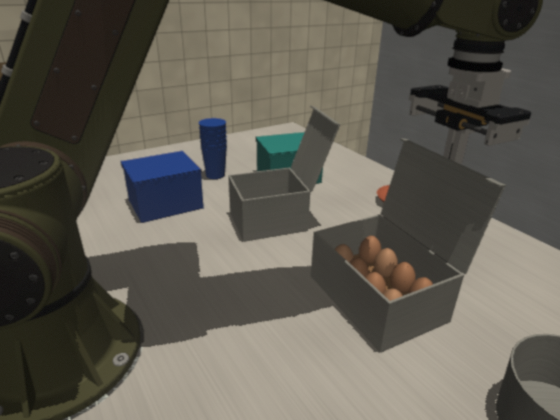

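The lid is now near upright and resting on the fingers (top edge about (405,147) to (495,180)). I continue slowly past the tipping point.

```bash
python3 -m handwheel '-0.2 0.02 0 0 1; -0.2 0.02 0 0 1; -0.2 0.02 0 0 1; -0.2 0.02 0 0 1; 0 0 0 0 1; 0 0 0 0 1'; python3 - <<'E'
from h import *
im,W=pts("side"); cv2.imwrite("pics/s4.png",im[...,::-1])
E
```

```text
clock: 4.37
eef_pos: [589.7, -173.4, 202.7]
eef_rot: [-3.141, 0.002, 3.038]
wrist_force: [0.4, 0.0, -0.8]
finger_gap: 0.6
finger_force: 0.0
```

View pics/s4.png

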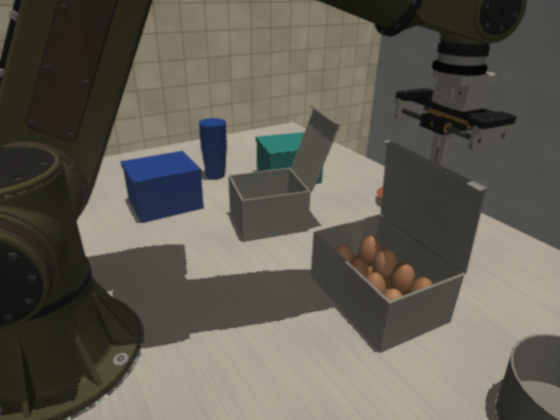

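The lid now stands just past upright (top edge (387,147) to (478,185)). I wait to see whether it falls.

```bash
python3 -m handwheel '0 0 0 0 1; 0 0 0 0 1; 0 0 0 0 1; 0 0 0 0 1; 0 0 0 0 1; 0 0 0 0 1'; python3 - <<'E'
from h import *
im,W=pts("side"); R=W[140:340,310:515].reshape(-1,3); R=R[(R[:,2]>115)&(R[:,2]<256)&(R[:,0]<620)&(R[:,1]<-60)]
print(len(R),R[:,2].max(),R[:,0].min()) 
E
```

```text
clock: 4.92
eef_pos: [589.1, -173.4, 201.4]
eef_rot: [3.142, -0.0, 3.038]
wrist_force: [0.1, -0.0, -0.1]
finger_gap: 0.5
finger_force: 0.0
6850 255.98299917768182 519.4904903753007
```

The lid is falling freely, so I retreat backwards and up.

```bash
python3 -m handwheel '0.5 0 0 0 1; 0.5 0 0 0 1; 0.5 0 0.5 0 1; 0 0 0.8 0 1; 0 0 0.8 0 1; 0 0 0.8 0 1; 0 0 0 0 1; 0 0 0 0 1; 0 0 0 0 1; 0 0 0 0 1; 0 0 0 0 1; 0 0 0 0 1'; python3 -m handwheel '0 0 0 0 1; 0 0 0 0 1; 0 0 0 0 1; 0 0 0 0 1; 0 0 0 0 1; 0 0 0 0 1'; python3 - <<'E'
from h import *
im,W=pts("side"); cv2.imwrite("pics/s5.png",im[...,::-1])
print(np.round(W[230:290:10,400]))
E
```

```text
clock: 5.97
eef_pos: [648.9, -173.3, 316.5]
eef_rot: [3.141, -0.001, 3.038]
wrist_force: [0.4, 0.7, 0.6]
finger_gap: 0.6
finger_force: 0.0
clock: 6.47
eef_pos: [649.0, -173.4, 317.5]
eef_rot: [-3.142, 0.0, 3.038]
wrist_force: [0.6, -0.6, -0.2]
finger_gap: 0.7
finger_force: 0.0
[[ 570. -140.  105.]
 [ 546. -163.  105.]
 [ 524. -184.  104.]
 [ 503. -203.  104.]
 [ 481. -223.  106.]
 [ 462. -242.  107.]]
```

View pics/s5.png

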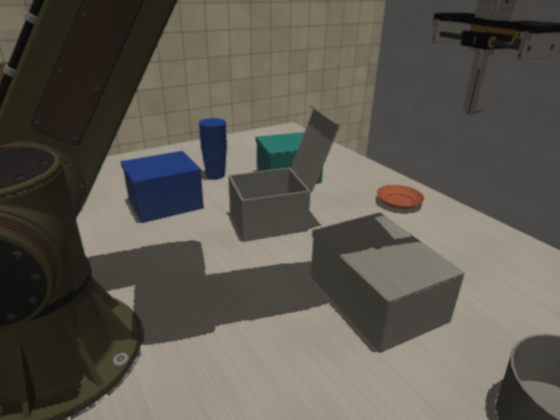

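The egg box is shut: its lid is flat at z≈105, around (385,260). The spoon box is still open, with its lid at (318,145), and the robot is clear of both.

```bash
python3 -c "from cell import sign_off; print(sign_off())"
```

```text
the job is handed in; nothing more can be done
None
```

The egg box lid was pushed past upright and fell fully shut by its own weight; the spoon box still stands open, and the job is handed in at about 6.5 s on the robot's clock.

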